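Zero a metering valve and back it off four clicks

TASK

Set the metering valve with the blue handle: turn the handle gently clockwise until it comes up against its stop, then turn it back exactly four clicks and let go of it. Do not squeeze it hard or force it against the stop, and leave the valve with the yellow handle and everything else alone.

Things in the scene. Friction and masses are not known exactly. Their poses are not given: they have to be found in the camera images.
- blue_valve: fixed metering valve: dark steel foot plate 92 x 70 x 8 mm, aluminium block 56 x 56 mm up to 36 mm above the table, brass hose barbs out to 54 mm on its +y and -y sides; origin at the centre of the underside, on the handle's axis. Where the stop of its handle lies differs from valve to valve, cannot be seen and must be felt
- blue_handle: blue bar handle on a black skirt (44 mm across), turning about its vertical z axis; origin on the axis at the skirt's underside, 48 mm above the table. Clockwise from above closes it, down to a hard stop, 1.7 to 2.5 rad away at the start; it opens 3.14 rad at most. Brittle: it stands 45 N from the two fingers together, grip and turning included: close slowly, about 10 N of grip
- blue_dot (a point): white dot on top of one end of the blue bar, 17 mm from the axis along the handle's x, 80 mm above the table
- blue_stem (a joint): lift of the valve's hidden needle in m: 0 at the stop, 0.000035 a click, far finer than this reading shows. A click comes every 20 degrees (0.349 rad) of the handle, the stop being zero: four clicks are 80 degrees (1.396 rad). Let go, the handle snaps into the nearest click. Turning over a click takes about 0.1 N m, more than 0.2 N m means the stop
- yellow_handle: the same handle in yellow on the other, like valve, at the same height: not to be turned
- yellow_dot (a point): white dot on top of one end of the yellow bar, 17 mm from its axis
- beaker_ph: empty clear beaker, 58 mm across, 58 mm high, standing behind the valves; origin at the centre of its underside
- tape_roll: blue roll of tape lying flat, 65 mm across, 19 mm high, behind the valves; origin at the centre of its underside
- petri_stack: stack of clear dishes 60 mm across, 30 mm high, to the right; origin at the centre of its underside
- blue_grip (a point): middle of the blue bar, on its axis, 68 mm above the table. The bar is 46 mm long along the handle's x axis, 12 mm thick along its y, from 54 to 80 mm above the table (a 24 mm round hub at its middle reaches up to 64 mm, so grip across the bar with the fingertips 65 mm above the table or a little higher)
There are look-alikes about, which are no part of the job. Leave any purple or red look-alike of the blue_valve alone.

How it is judged (in metres and radians):
On the way, in this order (a step that is already met when the one before it is completed fails the run):
1. the blue handle is closed up against its stop (value of joint blue_stem below 8e-06 m), for 0.1 s.
2. the blue handle is turned back four clicks (value of joint blue_stem between 0.000126 and 0.000153 m), for 0.2 s.
At the end, for the whole second after the job is handed in: the blue handle rests, let go, in the fourth click back from its stop (within 0.4 of a click), having been closed to the stop first (all of step 2 and angular speed of blue_handle below 0.1 rad/s and contact force between the fingers and blue_handle below 0.1 N); the robot touches nothing.
It fails at once if the blue handle is squeezed or forced with more than 45 N (contact force between the fingers and blue_handle above 45 N).
It fails at once if the yellow handle is turned (distance of yellow_dot from where it was at the start of the episode above 0.008 m).
It fails at once if the beaker is knocked (distance of beaker_ph from where it was at the start of the episode above 0.02 m or angle between beaker_ph's own z axis and vertical above 0.3 rad).
It fails at once if the tape roll is pushed away (distance of tape_roll from where it was at the start of the episode above 0.02 m).
It fails at once if the stack of dishes is pushed away (distance of petri_stack from where it was at the start of the episode above 0.02 m).
It also fails if it takes over 72 s, if anything falls off the work surface, if the arm or the gripper's body presses on something with over 40 N, if the wrist force passes 120 N, or if a joint passes its speed limit or range.

ROBOT

A 6-joint arm with a two-finger parallel gripper is mounted at the origin on a cart in front of the work surface, level with it; the furniture and walls round the work are solid. World frame = base frame: x ahead of the robot, y to its left, z up, the work surface at z = 0. Lengths are in mm, angles in rad, forces in N, time in s.
With the tool pointing down it reaches from about 300 to 775 mm from the base axis. Payload 14.6 kg.
Tool frame: the origin (TCP) lies at the very end of the fingers, on their centre line; the grasp point (between the pads) lies 19 mm behind it; z points along the fingers, y is the line along which they close (so a half turn about z gives the same grasp; the last joint's range is limited). The gripper opens to 94 mm and grips with 3 to 60 N. Pads are 16 mm wide; open, the fingers measure 119 mm over their backs; the gripper's body (75 mm by 177 mm) begins 78 mm behind the grasp point.
Start: joints at [-1.191, 0.3, 1.521, -0, 1.321, -0.067], TCP at [237.637, -496.002, 205.446] pointing down, gripper open.
Joint ranges: [-3.03, 3.03], [-0.79, 2.21], [0.23, 2.52], [-1.04, 4.18], [0, 3.07], [-2.55, 2.55]. Speed limits (rad/s): [2.22, 2.22, 2.57, 3.14, 3.14, 3.14].

INTERFACE

Orientations are given as [roll, pitch, yaw] about the fixed x, y, z axes, in that order (R = Rz(yaw) Ry(pitch) Rx(roll)).
In Python, from cell import manip, optics gives the robot as it stands.
- The arm moves only by the shell command python3 -m crank 'ROWS' [FORCE]. ROWS is JSON, a list of rows, each a list of 7 numbers: the opening in per cent of the stroke, from 0 (shut) to 100 (fully open), then the shift along the tool's x, y, z in mm, then the turn, a rotation vector about the tool's x, y, z in rad. A call has 1 to 10 rows; each row is the pose to reach, as a shift and turn from the pose commanded when the call began, along the tool's axes at that moment; what a row does not reach only later rows make up. A row lasts 1/10 s, in which the tool goes at most 50 mm and 8.59 degrees, less where a joint would pass 70% of its speed; a pose out of reach is approached as far as the arm can. A call with a gripper value outside its range is refused whole. The fingers move at their own pace and stop on an object; FORCE is the grip in N (left out, the last holds). Time passes only in rows, so rows that repeat a pose let the fingers close. It gives the time, the measured TCP pose, the force, the opening and the grip force at its end, in the units of the state.
- manip.read_state(): the state, without advancing time (a new reading comes with each control period).
- optics.camera(name): name is "scene" or "top" or "wrist"; returns (picture, depth): 480x640x3 uint8, red, green, blue; 480x640 float32, mm along the optical axis (not along the pixel's ray), 0 where there is no reading.
- optics.calibration(name): a dict with "camera_matrix" (3x3 intrinsics, pixels), "R" (3x3) and "t" (3): a world point X has camera coordinates R X + t. Camera axes: x right, y down, z forward; pixel columns grow to the right and rows downward; lengths in mm; the calibration is good to about 2 mm. A picture is of the moment at which its call begins: read the wrist's pose just before it. calibration takes no time and is no camera call; for the wrist camera it gives the pose at the moment of the call.
- manip.sign_off(): hands the job in; it is judged then, once.
The state is a dict: "clock": time; "joints": joint angles; "qd": joint speeds; "effort": joint torques, N m; "eef_pos": TCP position; "eef_rot": TCP orientation; "wrist_force": force on the tool from outside, world axes, zero at the start; "moment": the same for the moment, N m; "finger_gap": finger opening in mm; "finger_force": force on a finger pad.
Only numpy, scipy, OpenCV 4.12 (cv2) and the standard library are available. Lean on these libraries where they do the work, as an engineer would, in place of code of your own. Each camera call takes 0.05 s, during which the arm holds its last target. There are 200 camera calls.

## Working session

There is one attempt and no reset: what is moved stays moved. The work goes in short steps, Python scripts to look and compute and a shell command to move; the robot and the scene stay as the last step left them, time stands still between calls to the robot, and variables do not carry over. Pictures are saved under pics/ and viewed, at most 10 in all, crops included, and the job is handed in when it is done.

```bash
ls; mkdir -p pics
python3 - <<'E'
from cell import manip, optics
import cv2,numpy as np
print(manip.read_state())
a,d=optics.camera("top");b,e=optics.camera("scene")
np.savez("o.npz",a=a,d=d,b=b,e=e)
cv2.imwrite("pics/top.png",a[...,::-1]);cv2.imwrite("pics/scene.png",b[...,::-1])
print(optics.calibration("top"))
E
```

```text
pics
{'clock': 0.0, 'joints': array([-1.19063091e+00,  3.00501529e-01,  1.52157618e+00,  5.46257085e-06,
        1.32072409e+00, -6.65856018e-02]), 'qd': array([-0.00167475, -0.00176106, -0.0004132 ,  0.00026726, -0.00074092,
       -0.00033063]), 'effort': array([ 6.79609893e-04, -5.31806552e+01, -3.52736378e+01,  7.09151826e-02,
        2.43266195e-02, -1.25912952e-04]), 'eef_pos': array([ 237.5268537, -495.7683386,  204.8717197]), 'eef_rot': array([-3.14038654e+00, -8.57317050e-05,  4.46749610e-01]), 'wrist_force': array([ 0.68992509, -0.33722709,  0.24755355]), 'moment': array([ 0.00010577, -0.00073945, -0.00188721]), 'finger_force': 0.0, 'finger_gap': 94.35414956717658}
{'camera_matrix': array([[536.32420676,   0.        , 319.8691321 ],
       [  0.        , 536.32420676, 234.08287124],
       [  0.        ,   0.        ,   1.        ]]), 'R': array([[-0.54650602, -0.83744923, -0.00315479],
       [-0.79885148,  0.5224409 , -0.2981473 ],
       [ 0.25133141, -0.16041909, -0.95451466]]), 't': array([  89.4842963 ,  520.05395305, 1043.37268937])}
```

View pics/top.png

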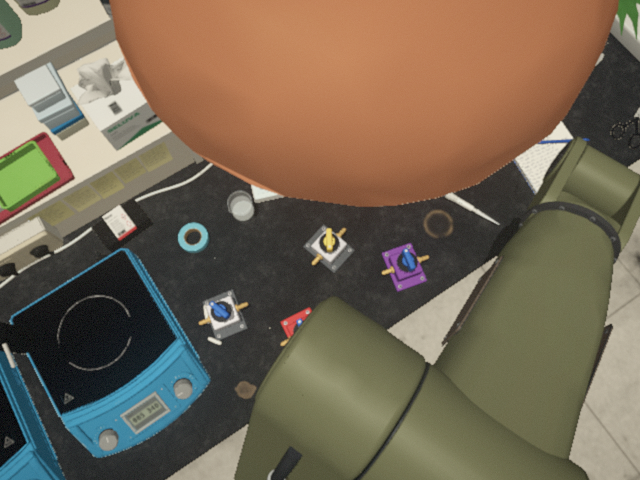

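View pics/scene.png

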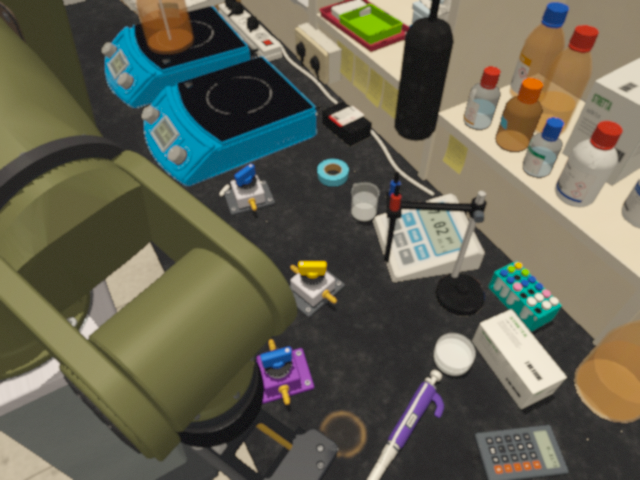

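Top view: the true blue valve (grey foot) is at about (222,311) and the yellow one at (328,242). The purple (405,262) and red (298,322) look-alikes also have blue handles. In the scene view the blue valve is at (246,180).

```bash
cat > h.py <<'E'
import cv2,numpy as np
def ray(c,u,v,z):
    K,R,t=c["camera_matrix"],c["R"],c["t"]
    o=-R.T@t; d=R.T@np.linalg.inv(K)@[u,v,1.]
    return o+d*(z-o[2])/d[2]
def blue(img,box):
    h=cv2.cvtColor(img,cv2.COLOR_RGB2HSV); m=cv2.inRange(h,(100,120,60),(125,255,255))
    k=np.zeros_like(m); x0,y0,x1,y1=box; k[y0:y1,x0:x1]=m[y0:y1,x0:x1]; return k
E
python3 - <<'E'
from cell import manip, optics
import cv2,numpy as np
from h import *
o=np.load("o.npz")
for n,i,box in(("top","a",(200,290,245,330)),("scene","b",(228,155,265,195))):
    m=blue(o[i],box);c=optics.calibration(n)
    v,u=np.nonzero(m);P=np.array([ray(c,a,b,75) for a,b in zip(u,v)])[:,:2]
    w,V=np.linalg.eigh(np.cov(P.T));print(n,len(u),u.mean(),v.mean(),P.mean(0),np.sqrt(w),np.arctan2(V[1,1],V[0,1]))
c=optics.calibration("top");print("yellow",ray(c,328,240,75),"purple",ray(c,406,262,75),"red",ray(c,303,322,75),"tape",ray(c,193,237,10),"beaker",ray(c,240,205,30),"hotplate",ray(c,180,330,60))
im=o["a"][280:345,190:260];cv2.imwrite("pics/c1.png",cv2.resize(im,None,fx=8,fy=8,interpolation=2)[...,::-1])
w=optics.calibration("wrist");s=manip.read_state()
from scipy.spatial.transform import Rotation as Ro
R=Ro.from_euler("xyz",s["eef_rot"]).as_matrix();print(R);print("cam in tool",R.T@(-w["R"].T@w["t"]-s["eef_pos"]),(w["R"]@R).round(3),w["camera_matrix"])
E
```

```text
top 175 220.25714285714287 310.39428571428573 [460.48494581  45.64419254] [ 5.76334371 10.30526054] -2.8025581422340724
scene 313 244.77955271565494 175.24600638977637 [462.52106867  37.60664644] [ 9.60087889 15.00158738] 0.8064204532887405
yellow [ 465.30281025 -217.41902152   75.        ] purple [ 337.38634083 -326.25540146   75.        ] red [349.69017702 -81.34171023  75.        ] tape [651.57886021  19.02509167  10.        ] beaker [ 651.67459947 -105.93892504   30.        ] hotplate [474.10026287 134.6991464   60.        ]
[[ 9.01832997e-01  4.32084606e-01 -3.72059078e-04]
 [ 4.32084758e-01 -9.01832475e-01  9.74045516e-04]
 [ 8.53351141e-05 -1.03918744e-03 -9.99999456e-01]]
cam in tool [  77.55099523    0.96165094 -179.03461376] [[-0.     1.    -0.001]
 [-0.963 -0.    -0.269]
 [-0.269  0.001  0.963]] [[331.32925331   0.         319.34166918]
 [  0.         331.32925331 237.88127861]
 [  0.           0.           1.        ]]
```

View pics/c1.png

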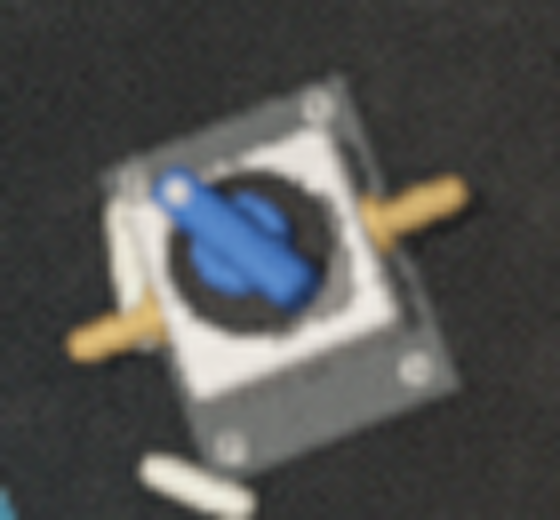

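Run:
```python
from cell import manip, optics
from h import *
c=optics.calibration("top")
a=ray(c,212.1,303.5,80);b=ray(c,226.2,316.9,80);print(a,b,(a+b)/2,np.linalg.norm(a-b),np.arctan2(*(a-b)[1::-1]))
s=manip.read_state();R=cv2.Rodrigues(np.zeros(3))[0]
from scipy.spatial.transform import Rotation as Ro
R=Ro.from_euler("xyz",s["eef_rot"]).as_matrix()
print(R.T@([400,45,230]-s["eef_pos"]))
```

```text
[480.32675418  52.08761484  80.        ] [441.4586731   41.87188798  80.        ] [460.89271364  46.97975141  80.        ] 40.18816744297183 0.25701773286583235
[ 380.17136126 -417.54245869  -24.57031745]
```

```bash
python3 -m crank '[[100,37,-33,0,0,0,-0.145],[100,74,-66,0,0,0,-0.29],[100,111,-99,0,0,0,-0.435],[100,148,-132,0,0,0,-0.58],[100,185,-165,0,0,0,-0.725],[100,222,-198,0,0,0,-0.87],[100,259,-231,0,0,0,-1.015],[100,296,-264,0,0,0,-1.16],[100,333,-297,0,0,0,-1.305],[100,370,-330,0,0,0,-1.45]]' 10
python3 - <<'E'
from cell import manip
from scipy.spatial.transform import Rotation as Ro
s=manip.read_state();R=Ro.from_euler("xyz",s["eef_rot"]).as_matrix()
print(R.T@([461,47,205]-s["eef_pos"]),s["eef_rot"])
E
```

```text
clock: 1.1
eef_pos: [429.0, -36.4, 205.5]
eef_rot: [3.141, 0.0, 1.903]
wrist_force: [1.2, -0.7, 0.7]
finger_gap: 94.1
finger_force: 0.0
[68.44456968 57.46781663  0.49149481] [3.14147188e+00 1.20835372e-04 1.90277755e+00]
```

```bash
python3 -m crank '[[100,8,7,0,0,0,-0.148],[100,16,14,0,0,0,-0.296],[100,24,21,0,0,0,-0.444],[100,32,28,0,0,0,-0.592],[100,40,35,0,0,0,-0.74],[100,48,42,0,0,0,-0.888],[100,56,49,0,0,0,-1.036],[100,64,56,0,0,0,-1.184],[100,68,57,0,0,0,-1.332],[100,68,57,0,0,0,-1.48]]' 10
python3 - <<'E'
from cell import manip,optics
import cv2
from scipy.spatial.transform import Rotation as Ro
s=manip.read_state();c=optics.calibration("wrist");a,d=optics.camera("wrist")
import numpy as np
np.savez("w.npz",a=a,d=d,**c);cv2.imwrite("pics/w1.png",a[...,::-1]);print(s["eef_pos"],s["eef_rot"],s["joints"])
E
```

```text
clock: 2.1
eef_pos: [460.8, 44.6, 205.1]
eef_rot: [3.141, -0.001, -2.9]
wrist_force: [-0.3, 0.1, 0.9]
finger_gap: 94.1
finger_force: 0.0
[460.7993071   44.64399172 205.11834954] [ 3.14138008e+00 -7.17646084e-04 -2.89958254e+00] [ 1.74149497e-02  1.05439252e-01  1.75568100e+00  4.94702446e-05
  1.28121937e+00 -1.79540555e+00]
```

View pics/w1.png

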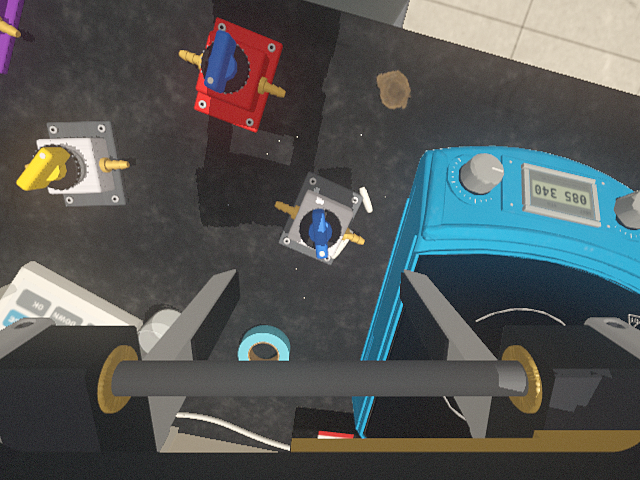

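The blue handle is at about (321,232) with its dot at (321,254). The bar runs vertically in the image, so it is roughly aligned with tool x.

```bash
cat >> h.py <<'E'
def wrist_look(box,png=None):
    from cell import manip,optics
    from scipy.spatial.transform import Rotation as Ro
    s=manip.read_state();c=optics.calibration("wrist");a,_=optics.camera("wrist")
    R=Ro.from_euler("xyz",s["eef_rot"]).as_matrix()
    x0,y0,x1,y1=box
    if png: cv2.imwrite(png,cv2.resize(a[y0:y1,x0:x1],None,fx=6,fy=6,interpolation=2)[...,::-1])
    # bright bar top: saturated blue
    m=blue(a,box); 
    cs,_=cv2.findContours(m,cv2.RETR_EXTERNAL,cv2.CHAIN_APPROX_NONE); k=max(cs,key=cv2.contourArea)
    h=cv2.cvtColor(a,cv2.COLOR_RGB2HSV); w=np.zeros_like(m); cv2.drawContours(w,[cv2.convexHull(k)],-1,255,-1)
    w&=cv2.inRange(h,(0,0,150),(180,100,255)); v,u=np.nonzero(w)
    print("dot px",len(u),u.mean(),v.mean(),"blue bbox",cv2.boundingRect(k))
    D=ray(c,u.mean(),v.mean(),80); print("dot",D,"tool",R.T@(D-s["eef_pos"]),"rot",s["eef_rot"])
    return a,c,s,R
E
python3 -c "
from h import *
wrist_look((280,195,365,270),'pics/w2.png')"
```

```text
dot px 42 322.4761904761905 252.42857142857142 blue bbox (309, 209, 24, 50)
dot [480.43480759  51.08285796  80.        ] tool [-20.73218735   1.5433901  125.1783807 ] rot [ 3.14146002e+00 -5.74686773e-04 -2.89008333e+00]
```

View pics/w2.png

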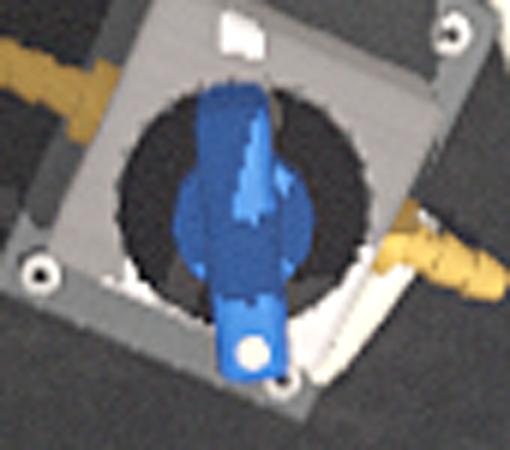

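Run:
```python
from h import *
from scipy.spatial.transform import Rotation as Ro
from cell import manip
o=np.load("w.npz");c={k:o[k] for k in("camera_matrix","R","t")};s=manip.read_state()
R=Ro.from_euler("xyz",s["eef_rot"]).as_matrix()
T=lambda p:R.T@(p-s["eef_pos"])
D=T(ray(c,322.3,254,80));E=T(ray(c,319.2,210,80))
v=(D-E)[:2];v/=np.linalg.norm(v);print(D,E,v,"angle tool",np.arctan2(v[1],v[0]),"centre",D[:2]-17*v, R[:2,:2]@(D[:2]-17*v)+s["eef_pos"][:2])
```

```text
[-22.3929365   1.8868556 125.210042 ] [ 20.71117283  -1.26956845 125.23101431] [-0.99732957  0.07303236] angle tool 3.0684952100256977 centre [-5.43833379  0.64530539] [465.96267755  46.16399001]
```

```bash
python3 -m crank '[[50,-2,0,30,0,0,-0.035],[50,-5,0.5,60,0,0,-0.07],[50,-5,0.5,80,0,0,-0.07],[50,-5,0.5,90,0,0,-0.07],[50,-5,0.5,90,0,0,-0.07]]' 10; python3 -c "
from h import *
wrist_look((265,220,375,360),'pics/w3.png')"
```

```text
clock: 2.7
eef_pos: [465.2, 45.7, 114.6]
eef_rot: [3.141, -0.002, -2.839]
wrist_force: [0.8, 0.1, 0.5]
finger_gap: 57.7
finger_force: 0.0
dot px 91 322.3956043956044 283.3956043956044 blue bbox (304, 225, 33, 69)
dot [478.03070352  50.55834983  80.        ] tool [-13.73450348   0.80399942  34.61109518] rot [ 3.14105161e+00 -1.85482332e-03 -2.83928543e+00]
```

View pics/w3.png

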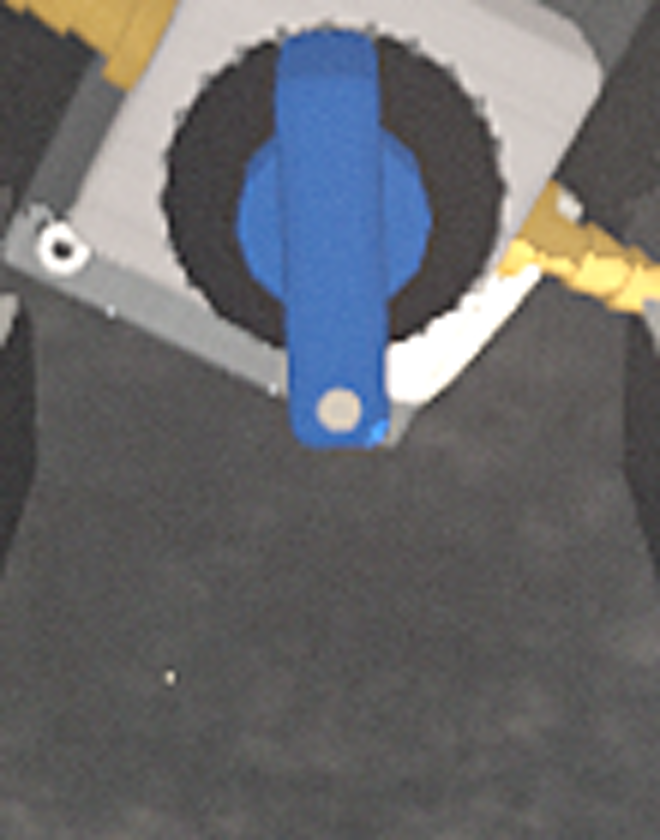

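The bar is nearly vertical in the crop: dot at (339,411), far top edge at (327,80).

Run:
```python
from h import *
from scipy.spatial.transform import Rotation as Ro
from cell import manip,optics
c=optics.calibration("wrist");s=manip.read_state()
R=Ro.from_euler("xyz",s["eef_rot"]).as_matrix()
T=lambda x,y:R.T@(ray(c,265+x/6,220+y/6,80)-s["eef_pos"])
D=T(339,411);E=T(327.5,80);F=T(338,446);print(D,E,F)
v=(D-E)[:2];v/=np.linalg.norm(v);print("angle off",v[1]/v[0],"centre",D[:2]-17*v,(E+F)/2,s["eef_pos"],s["joints"])
```

```text
[-18.10721112   0.17617766  35.69132245] [21.98682295 -1.17390931 35.70331519] [-22.57513685   0.06571985  35.68995884]
angle off -0.033673013871745365 centre [-1.11684084 -0.39593932] [-0.29415695 -0.55409473 35.69663702] [465.74439834  45.73795357 115.69678195] [ 1.95935340e-02  2.19771181e-01  1.84682063e+00  1.75542463e-05
  1.07532053e+00 -1.85418505e+00]
```

```bash
python3 -m crank '[[50,-0.8,-0.5,15,0,0,-0.034],[50,-0.8,-0.5,30,0,0,-0.034],[50,-0.8,-0.5,40,0,0,-0.034],[50,-0.8,-0.5,46,0,0,-0.034],[40,-0.8,-0.5,49,0,0,-0.034],[32,-0.8,-0.5,49,0,0,-0.034],[26,-0.8,-0.5,49,0,0,-0.034],[22,-0.8,-0.5,49,0,0,-0.034],[20,-0.8,-0.5,49,0,0,-0.034],[18,-0.8,-0.5,49,0,0,-0.034]]' 10; python3 -m crank '[[17,0,0,0,0,0,0],[16,0,0,0,0,0,0],[15,0,0,0,0,0,0],[14,0,0,0,0,0,0],[13,0,0,0,0,0,0],[12,0,0,0,0,0,0]]' 10;python3 -c "
from cell import manip;s=manip.read_state();print(s['moment'],s['joints'])"
```

```text
clock: 3.75
eef_pos: [466.7, 45.6, 66.6]
eef_rot: [-3.141, 0.0, -2.802]
wrist_force: [-1.6, -0.0, -0.7]
finger_gap: 17.2
finger_force: 0.0
clock: 4.35
eef_pos: [466.3, 46.3, 66.5]
eef_rot: [3.14, -0.0, -2.802]
wrist_force: [-2.7, 7.7, 1.4]
finger_gap: 12.1
finger_force: 10.0
[1.5275377  0.32045686 0.05618651] [ 1.99706067e-02  2.96403751e-01  1.88416318e+00  1.51944644e-03
  9.61620904e-01 -1.89085230e+00]
```

```bash
python3 -m crank '[[11,0,0.4,0,0,0,0],[10,0,0.8,0,0,0,0],[10,0,0.8,0,0,0,0],[10,0,0.8,0,0,0,0]]' 11;python3 -c "
from cell import manip;s=manip.read_state();print(s['moment'],s['joints'],s['wrist_force'],s['eef_pos'])"
```

```text
clock: 4.75
eef_pos: [466.3, 46.4, 66.5]
eef_rot: [3.141, 0.0, -2.802]
wrist_force: [-0.7, 3.5, 2.0]
finger_gap: 11.8
finger_force: 11.0
[0.74516091 0.18787907 0.01039218] [ 2.08678445e-02  2.96117512e-01  1.88448312e+00  2.04896140e-04
  9.61024904e-01 -1.88922133e+00] [-0.71095422  3.468679    1.98931305] [466.32899317  46.38613254  66.48780055]
```

```bash
python3 -m crank '[[10,0,0.4,0,0,0,0.06],[10,0,0.4,0,0,0,0.12],[10,0,0.4,0,0,0,0.18],[10,0,0.4,0,0,0,0.24],[10,0,0.4,0,0,0,0.3],[10,0,0.4,0,0,0,0.36],[10,0,0.4,0,0,0,0.42],[10,0,0.4,0,0,0,0.48],[10,0,0.4,0,0,0,0.54],[10,0,0.4,0,0,0,0.6]]' 11;cat > s.py <<'E'
from cell import manip;s=manip.read_state();print("mom",s['moment'].round(3),"j6",s['joints'][5].round(4),"yaw",s['eef_rot'][2].round(4),"F",s['wrist_force'].round(2),s['eef_pos'].round(2),"gap",s["finger_gap"].round(2),"ff",round(float(s["finger_force"]),2))
E
python3 s.py
```

```text
clock: 5.75
eef_pos: [466.3, 46.2, 66.5]
eef_rot: [-3.141, 0.0, 2.878]
wrist_force: [-1.6, -1.9, 1.6]
finger_gap: 11.9
finger_force: 11.0Traceback (most recent call last):
  File "s.py", line 1, in <module>
    from cell import manip;s=manip.read_state();print("mom",s['moment'].round(3),"j6",s['joints'][5].round(4),"yaw",s['eef_rot'][2].round(4),"F",s['wrist_force'].round(2),s['eef_pos'].round(2),"gap",s["finger_gap"].round(2),"ff",round(float(s["finger_force"]),2))
                                                                                                                                                                                                       ^^^^^^^^^^^^^^^^^^^^^
AttributeError: 'float' object has no attribute 'round'
```

```bash
sed -i 's/"finger_gap"\].round(2)/"finger_gap"]/' s.py; python3 s.py; python3 -m crank '[[10,0,0,0,0,0,0.06],[10,0,0,0,0,0,0.12],[10,0,0,0,0,0,0.18],[10,0,0,0,0,0,0.24],[10,0,0,0,0,0,0.3],[10,0,0,0,0,0,0.36],[10,0,0,0,0,0,0.42],[10,0,0,0,0,0,0.48],[10,0,0,0,0,0,0.54],[10,0,0,0,0,0,0.6]]' 11;python3 s.py; python3 -m crank '[[10,0,0,0,0,0,0.06],[10,0,0,0,0,0,0.12],[10,0,0,0,0,0,0.18],[10,0,0,0,0,0,0.24],[10,0,0,0,0,0,0.3],[10,0,0,0,0,0,0.36]]' 11;python3 s.py
```

```text
mom [-0.392  0.009 -0.071] j6 -1.2859 yaw 2.8783 F [-1.56 -1.94  1.56] [466.28  46.19  66.46] gap 11.895616937049326 ff 10.99
clock: 6.75
eef_pos: [466.1, 46.0, 66.5]
eef_rot: [-3.14, 0.001, 2.278]
wrist_force: [-2.5, -4.8, 2.7]
finger_gap: 12.1
finger_force: 11.0
mom [-0.833  0.397  0.069] j6 -0.686 yaw 2.2784 F [-2.52 -4.75  2.69] [466.06  45.98  66.46] gap 12.057774189471855 ff 11.0
clock: 7.35
eef_pos: [466.0, 46.0, 66.5]
eef_rot: [-3.14, 0.001, 1.918]
wrist_force: [-3.3, -5.8, 5.4]
finger_gap: 11.9
finger_force: 11.0
mom [-0.936  0.674  0.008] j6 -0.326 yaw 1.9185 F [-3.29 -5.79  5.38] [465.96  45.96  66.47] gap 11.90660425780963 ff 11.0
```

```bash
python3 -m crank '[[10,-0.3,-0.4,0,0,0,0.03],[10,-0.3,-0.4,0,0,0,0.06],[10,-0.3,-0.4,0,0,0,0.09]]' 11 >/dev/null;python3 s.py; python3 -m crank '[[10,0,0,0,0,0,0.03],[10,0,0,0,0,0,0.06]]' 11 >/dev/null;python3 s.py
```

```text
mom [-0.736  0.548 -0.029] j6 -0.238 yaw 1.8295 F [-3.62 -3.13  3.66] [465.86  45.88  66.48] gap 11.836136218558908 ff 11.0
mom [-0.753  0.629  0.023] j6 -0.1778 yaw 1.7693 F [-3.39 -4.46  3.29] [465.83  45.88  66.49] gap 12.110785840719211 ff 11.0
```

```bash
python3 -m crank '[[10,0,0,0,0,0,0.03],[10,0,0,0,0,0,0.06]]' 11 >/dev/null;python3 s.py
```

```text
mom [-0.823  0.527  0.284] j6 -0.1178 yaw 1.7093 F [-2.03 -3.89  4.3 ] [465.87  45.96  66.48] gap 11.624579294852053 ff 11.32
```

```bash
python3 -m crank '[[10,0,0,0,0,0,0.03],[10,0,0,0,0,0,0.06]]' 11 >/dev/null;python3 s.py
```

```text
mom [-0.559  0.601  0.32 ] j6 -0.0575 yaw 1.649 F [-3.58 -3.19  3.52] [465.85  46.16  66.42] gap 13.115479396194246 ff 11.98
```

At yaw ≈1.71 the moment rose to 0.28–0.32 N m and the fingers began to spread, so this is the stop. It lies five clicks from the start, at yaw ≈1.736. Turning back to yaw ≈3.13.

```bash
python3 -m crank '[[10,0,0,0,0,0,-0.02],[10,0,0,0,0,0,-0.04]]' 11 >/dev/null; python3 s.py; python3 -m crank '[[10,0,0,0,0,0,-0.03],[10,0,0,0,0,0,-0.06]]' 11 >/dev/null; python3 s.py; python3 -m crank '[[10,0,0,0,0,0,-0.06],[10,0,0,0,0,0,-0.12],[10,0,0,0,0,0,-0.18],[10,0,0,0,0,0,-0.24],[10,0,0,0,0,0,-0.3],[10,0,0,0,0,0,-0.36],[10,0,0,0,0,0,-0.42],[10,0,0,0,0,0,-0.48],[10,0,0,0,0,0,-0.54],[10,0,0,0,0,0,-0.6]]' 11 >/dev/null;python3 s.py
```

```text
mom [-0.703  0.651  0.168] j6 -0.1016 yaw 1.6931 F [-3.53 -3.61  3.65] [465.87  46.2   66.42] gap 12.237708859816486 ff 11.05
mom [-0.562  0.86  -0.067] j6 -0.162 yaw 1.7534 F [-3.41 -2.77  4.4 ] [465.8   46.31  66.45] gap 11.740237698726329 ff 10.99
mom [-0.457  0.67   0.029] j6 -0.7632 yaw 2.3547 F [-4.61 -2.    3.66] [465.87  46.31  66.45] gap 11.845134242307054 ff 10.99
```

```bash
python3 -m crank '[[10,0,0,0,0,0,-0.06],[10,0,0,0,0,0,-0.12],[10,0,0,0,0,0,-0.18],[10,0,0,0,0,0,-0.24],[10,0,0,0,0,0,-0.3],[10,0,0,0,0,0,-0.36],[10,0,0,0,0,0,-0.42],[10,0,0,0,0,0,-0.48],[10,0,0,0,0,0,-0.54],[10,0,0,0,0,0,-0.6]]' 11 >/dev/null;python3 s.py; python3 -m crank '[[10,0,0,0,0,0,-0.06],[10,0,0,0,0,0,-0.12],[10,0,0,0,0,0,-0.177],[10,0,0,0,0,0,-0.177],[10,0,0,0,0,0,-0.177],[10,0,0,0,0,0,-0.177]]' 11 >/dev/null;python3 s.py
```

```text
mom [-0.372  0.662 -0.084] j6 -1.3631 yaw 2.9545 F [-2.48 -2.19  3.65] [465.89  46.38  66.43] gap 11.653418009727513 ff 11.0
mom [-0.083  0.577  0.049] j6 -1.5354 yaw 3.1268 F [-4.17 -0.25  4.26] [465.92  46.36  66.44] gap 12.009810374841168 ff 10.98
```

Moment is near zero, so the handle sits in the click well. Opening gently, lifting off and checking.

```bash
python3 -m crank '[[14,0,0,0,0,0,0],[18,0,0,0,0,0,0],[24,0,0,0,0,0,0],[32,0,0,0,0,0,0],[40,0,0,0,0,0,0],[50,0,0,0,0,0,0],[50,0,0,-8,0,0,0],[50,0,0,-20,0,0,0],[50,0,0,-35,0,0,0],[50,0,0,-49,0,0,0]]' 11; python3 -m crank '[[50,0,0,0,0,0,0],[50,0,0,0,0,0,0]]' >/dev/null; python3 -c "
from h import *
wrist_look((265,220,375,360),'pics/w4.png')"; python3 s.py
```

```text
clock: 12.25
eef_pos: [466.2, 46.3, 117.1]
eef_rot: [-3.142, 0.001, 3.128]
wrist_force: [0.6, -0.2, -0.1]
finger_gap: 46.6
finger_force: 0.0
dot px 82 320.6463414634146 282.0609756097561 blue bbox (304, 223, 32, 69)
dot [479.7557785   45.57938343  80.        ] tool [-13.69205693  -0.49855668  35.785533  ] rot [3.14156703e+00 9.11754627e-04 3.12779657e+00]
mom [ 0.037 -0.138 -0.004] j6 -1.5362 yaw 3.1278 F [ 0.24 -0.09 -1.32] [465.78  46.25 115.28] gap 47.05775231017035 ff 0.0
```

View pics/w4.png

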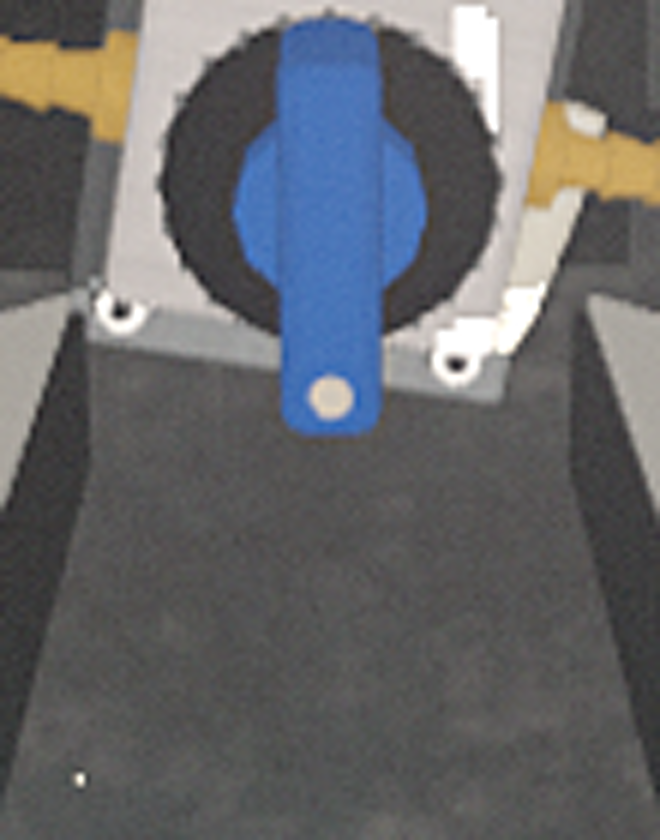

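The dot is at (330,397) in the crop and the bar lies straight along tool x, at yaw ≈3.13. That is four clicks from the stop and one click from the start, and the fingers are clear.

```bash
python3 -c "
from cell import manip;print(manip.sign_off())"
```

```text
the job is handed in; nothing more can be done
None
```

I turned the blue handle clockwise to its stop, then back four clicks, and let go. The last wrist picture shows it resting in that click with the fingers clear. The job is handed in at about 12.5 s on the clock, but the hand-in gave no verdict.

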